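# Load a shaft into a vee fixture and clamp it

### The arm

A 6-joint arm with a two-finger parallel gripper is mounted at the origin on a cart in front of the work surface, level with it; the furniture and walls round the work are solid. World frame = base frame: x ahead of the robot, y to its left, z up, the work surface at z = 0. Lengths are in m, angles in rad, forces in N, time in s.
With the tool pointing down it reaches from about 0.35 to 0.975 m from the base axis. Payload 4.9 kg.
Tool frame: the origin (TCP) lies at the very end of the fingers, on their centre line; the grasp point (between the pads) lies 19 mm behind it; z points along the fingers, y is the line along which they close (so a half turn about z gives the same grasp; the last joint's range is limited). The gripper opens to 85 mm and grips with 20 to 120 N. Pads are 22 mm wide; open, the fingers measure 114 mm over their backs; the gripper's body (76 mm by 85 mm) begins 54 mm behind the grasp point. The pads swing forward as they close: fully open they stand 13 mm farther back than shut.
Start: joints at [-1.28, 0.053, 1.613, -0, 1.476, -0.119], TCP at [0.249, -0.573, 0.231] pointing down, gripper open.
Joint ranges: [-3.01, 3.01], [-1.01, 2.22], [0.06, 2.58], [-1.02, 4.17], [0.09, 2.62], [-3.14, 3.14]. Speed limits (rad/s): [2.57, 2.57, 3.14, 3.14, 3.14, 3.14].

### API

Orientations are given as a unit quaternion [w, x, y, z].
In Python, from plant import manip, vision, order gives the robot as it stands.
- The arm moves only by the tool play_rows, never from a script. Its argument "steps" is a list that holds one entry, the list of rows, each a list of 6 numbers: the shift along the tool's x, y, z in mm, then the turn, a rotation vector about the tool's x, y, z in degrees. A call has 1 to 12 rows; each row is the pose to reach, as a shift and turn from the pose commanded when the call began, along the tool's axes at that moment; what a row does not reach only later rows make up. A row lasts 1/12 s, in which the tool goes at most 41.7 mm and 7.16 degrees, less where a joint would pass 70% of its speed; a pose out of reach is approached as far as the arm can. A call with a gripper value outside its range is refused whole. "claw" is the gripper's target within -1 to 1 (fully open at 1, half-way at 0, shut at -1), set as the call begins (left out, the last holds). The fingers move at their own pace and stop on an object; the grip force is fixed at half the most. Time passes only in rows, so rows that repeat a pose let the fingers close. It gives the time, the measured TCP pose, the force, the opening and the grip force at its end, in the units of the state.
- manip.state(): the state, without advancing time (a new reading comes with each control period).
- vision.grab_frame(name): name is "side" or "top"; returns (picture, depth): 384x512x3 uint8, blue, green, red; 384x512 float32, m along the optical axis (not along the pixel's ray), 0 where there is no reading.
- vision.camera_info(name): a dict with "K" (3x3 intrinsics, pixels), "k1" (the pictures are not rectified: a ray, as slopes to the right and down, at radius r is drawn at 1 + k1 r^2 times it, then the intrinsics apply), "eye" and "orientation" of the camera in the world. Camera axes: x right, y down, z forward; pixel columns grow to the right and rows downward; lengths in m; the calibration is good to about 2 mm. A picture is of the moment at which its call begins. camera_info takes no time and is no camera call.
- order.job_done(): hands the job in; it is judged then, once.
The state is a dict: "time": time; "joint_pos": joint angles; "joint_vel": joint speeds; "joint_efforts": joint torques, N m; "tool_pos": TCP position; "tool_rot": TCP orientation; "contact_force": force on the tool from outside, world axes, zero at the start; "ft_torque": the same for the moment, N m; "gripper_width": opening from 0.0 (shut) to 1.0 (fully open); "grasp_force": force on a finger pad.
Only numpy, scipy, OpenCV 4.12 (cv2) and the standard library are available. Lean on these libraries where they do the work, as an engineer would, in place of code of your own. Each camera call takes 0.05 s, during which the arm holds its last target. There are 200 camera calls.

### The job

Load the turned steel shaft into the vee fixture ready for drilling: roll it off the loading ledge into the vee without lifting it and let go so that it centres itself, then slide it along the vee until it is home against the end-stop screw and hold it pressed there for a second, about 10 N harder than it took to slide it and never with 20 N on the stop, or the setting of the screw suffers. Then close the toggle clamp by its red handle until it snaps over and holds the shaft, leaving the shaft touching the stop and the other things on the bench where they are.

Things in the scene. Friction and masses are not known exactly. Their poses are not given: they have to be found in the camera images.
- cradle: Fixture's aluminium plate (bolted down) with two upright steel saddle plates. Origin: on the plate's upper face under the vee's bottom line, midway between the saddles, 27 mm above the bench. x: along the vee to the end stop, tipped 5 degrees downhill; y: sideways to the loading ledge; z: square to the plate, up. Numbers in mm below are in this frame. Plate: x -47 to 117, y -84 to 80.
- vee_seat (a point): Where the axis of a seated shaft passes midway between the saddles: x 0, y 0, z 45 mm in the cradle frame. Saddles: 14 thick, centred at x = -27 and 27, both of one outline: 90 degree vee, bottom y 0, z 24; far flank up to y -24, z 48; near flank up to a crest at y 17, z 41; then the loading ledge, falling to y 71, z 38; then a horn, y 71 to 80, top z 45.
- shaft: Loose turned steel shaft, 0.6 to 0.9 kg, 140 long: body 30 diameter, 116 long; a journal 20 diameter, 12 long, at each end. Origin: its centre; x: its axis, the cradle's way; y, z turn as it rolls. Starts on the ledge against the horns (axis y 59, z 54; centre x -20 to -14). A push of 1 to 2 N rolls it; past the crest it drops 11 mm into the vee. Sliding along the vee takes 2 to 5 N, it varies.
- end_stop: Dark bracket at the vee's downhill end; its brass-tipped screw points back at the shaft on the shaft's axis. Origin, axes: the cradle's. The screw's reach is set anew each time and not reported: tip between x = 72 and 90, so the shaft is home with its centre between x = 2 and 20; feel for it. A small sprung nose in the tip stands out 2 mm (under 1 N); the tip itself is rigid: there the shaft stops and the push rises steeply.
- clamp_arm: Dark steel arm of the toggle clamp with a sprung rubber pad. Origin: its pivot. Moved only by the handle. Open, it stands nearly upright over y -10 to -60, up to z 135, so keep the gripper's broad body along x at the ledge, along y at the shaft's end; closed, it lies level over mid-vee and the pad presses the shaft with about 8 N. The clamp's cheeks stand at x -15 to 15, y -80 to -40, up to z 89.
- handle_pivot (a point): Fixed pivot of the clamp's handle, at x 0, y -63, z 34 mm in the cradle frame; the handle swings about a line along the cradle's x through it.
- handle_grip (a point): On the centre line of the red handle (a straight bar 16 thick) 4 mm short of its round end and 112 mm from its pivot; seen from the pivot it lies towards the cradle's -y, 71 degrees above the plate's plane when open, 14 when closed; the bar itself slopes 58 and 1 degrees. Closed fingers pressing on its upper side and following its arc close it: about 1 N at first, 5 N at the end.
- clamp_handle (a joint): Angle of the clamp handle in rad: 0 open (the start), 0.995 closed at its stop. The pad meets the shaft at about 0.65; dead centre is at 0.87; past it the spring snaps the handle to its stop and keeps it there.
- caliper: Slide caliper, 210 x 75 x 10 mm, lying in front of the fixture; leave it. Origin: centre of its underside.
- packing: Hardwood packing block, 90 x 45 x 45 mm, lying right of the fixture, under and beyond the clamp handle; leave it. Origin: centre of its underside.
- spray_can: Spray can with black cap, 56 mm across, 170 mm high, at the far left; leave it. Origin: centre of its underside.
- tape_measure: Yellow tape measure, 70 x 65 x 35 mm, at the front right; leave it. Origin: centre of its underside.

How it is judged:
By the outcome, as a careful person would: the job done as asked, in the order asked, and still so for the second after the job is handed in, with the robot touching nothing.
It also fails if it takes over 72 s, if anything falls off the work surface, if the arm or the gripper's body presses on something with over 40 N, if the wrist force passes 120 N, or if a joint passes its speed limit or range.

## Working session

There is one attempt and no reset: what is moved stays moved. The work goes in short steps, Python scripts to look and compute and a tool call to move; the robot and the scene stay as the last step left them, time stands still between calls to the robot, and variables do not carry over. Pictures are saved under pics/ and viewed, at most 10 in all, crops included, and the job is handed in when it is done.

Besides the shell and the picture viewer there is one more tool, called as name(argument=value, ...), one argument or row to a line, values as JSON. play_rows: Moves the arm, as the interface text tells. Its arguments: {"type":"object","properties":{"steps":{"type":"array"},"claw":{"type":"number"}},"required":["steps"]}

```bash
ls; mkdir -p pics
python3 - <<'E'
from plant import manip, vision
import cv2
for n in("side","top"):
    p,d=vision.grab_frame(n); cv2.imwrite(f"pics/{n}0.png",p)
    import numpy as np; np.savez(f"{n}0.npz",p=p,d=d)
    i=vision.camera_info(n); print(n,i, (d>0).mean())
print(manip.state())
E
```

```text
pics
side {'K': array([[410.29676824,   0.        , 254.49437674],
       [  0.        , 410.29676824, 195.43671983],
       [  0.        ,   0.        ,   1.        ]]), 'k1': -0.05101115514522539, 'eye': array([0.5661532 , 1.02004951, 0.80641905]), 'orientation': array([-0.01029366,  0.03489822,  0.88582489, -0.46259098])} 0.99298095703125
top {'K': array([[484.85713097,   0.        , 259.90683617],
       [  0.        , 484.85713097, 192.60052941],
       [  0.        ,   0.        ,   1.        ]]), 'k1': -0.16075373063230164, 'eye': array([0.30009882, 0.07830464, 1.47127403]), 'orientation': array([-0.04553497,  0.71470825, -0.69563036,  0.05671936])} 0.9958902994791666
{'time': 0.1, 'joint_pos': array([-1.28001790e+00,  5.33053079e-02,  1.61418719e+00,  6.91297131e-06,
        1.47601056e+00, -1.19017505e-01]), 'joint_vel': array([ 0.00066896, -0.00104173, -0.00241855, -0.001069  , -0.00164678,
        0.00070349]), 'joint_efforts': array([ 9.31795876e-04, -3.94906032e+01, -3.71362424e+01, -6.03194917e-05,
        3.88646673e-03, -1.30751746e-05]), 'tool_pos': array([ 0.24883869, -0.57269578,  0.23015878]), 'tool_rot': array([-9.51974630e-04,  9.79081371e-01,  2.03466842e-01, -7.85042252e-05]), 'contact_force': array([-0.60570285,  0.003099  ,  0.74774236]), 'ft_torque': array([-0.05359968,  0.02416363,  0.03982148]), 'grasp_force': 0.0, 'gripper_width': 1.0010432387003263}
```

View pics/side0.png

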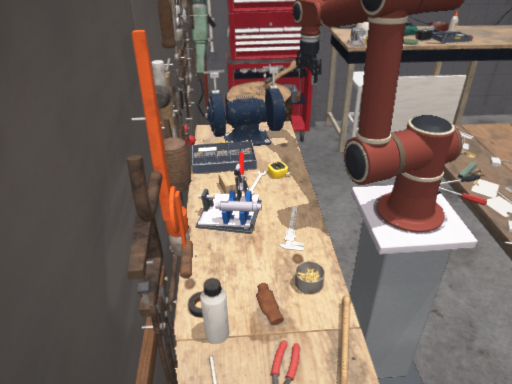

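View pics/top0.png

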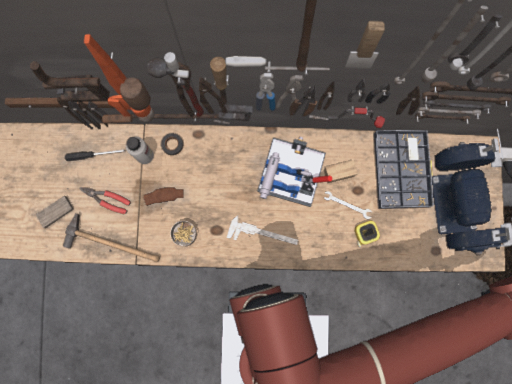

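The side view shows the fixture at about (232,208), with the red handle at (241,165). In the top view the plate is at about (292,172), the shaft at (270,175), the end stop at (299,148) and the handle at (320,180).

```bash
cat > h.py <<'E'
import numpy as np, cv2
from scipy.spatial.transform import Rotation as R
from plant import manip, vision
def rot(q): return R.from_quat(np.roll(q,-1))
def cloud(n,p,d):
    i=vision.camera_info(n); K=i["K"]
    v,u=np.mgrid[0:384,0:512]
    s=np.stack([(u-K[0,2])/K[0,0],(v-K[1,2])/K[1,1]],-1); s0=s.copy()
    for _ in range(8): s=s0/(1+i["k1"]*(s**2).sum(-1,keepdims=True))
    c=np.dstack([s*d[...,None],d])
    return c@rot(i["orientation"]).as_matrix().T+i["eye"]
def proj(n,P):
    i=vision.camera_info(n);K=i["K"]
    c=(np.atleast_2d(P)-i["eye"])@rot(i["orientation"]).as_matrix()
    s=c[:,:2]/c[:,2:]; s=s*(1+i["k1"]*(s**2).sum(1,keepdims=True))
    return s*[K[0,0],K[1,1]]+[K[0,2],K[1,2]]
E
python3 - <<'E'
from h import *
z=np.load("top0.npz");p,d=z["p"],z["d"];C=cloud("top",p,d)
print("bench z",np.median(C[195:210,340:360,2]),C[225,200],C[140,340])
cv2.imwrite("pics/c1.png",cv2.resize(p[120:225,235:375],None,fx=5,fy=5,interpolation=cv2.INTER_CUBIC))
z2=np.load("side0.npz");p2,d2=z2["p"],z2["d"]
cv2.imwrite("pics/c2.png",cv2.resize(p2[140:240,190:300],None,fx=6,fy=6,interpolation=cv2.INTER_CUBIC))
# plate: bright, low-saturation, z 5..45mm
hsv=cv2.cvtColor(p,cv2.COLOR_BGR2HSV)
m=((hsv[...,1]<60)&(hsv[...,2]>110)&(C[...,2]>.008)&(C[...,2]<.05)).astype(np.uint8)
m[:, :245]=0;m[:,340:]=0;m[:125]=0;m[215:]=0
n,l,s,_=cv2.connectedComponentsWithStats(m);print(s)
P=C[m>0];A=np.c_[P[:,:2],np.ones(len(P))];
for _ in range(5):
    k=np.linalg.lstsq(A,P[:,2],rcond=None)[0];r=P[:,2]-A@k;ok=abs(r)<2*np.std(r);P,A=P[ok],A[ok]
print("plane",k,len(P),r.std())
pts=np.argwhere(m>0)[:,::-1];rc=cv2.minAreaRect(C[m>0][:,:2].astype(np.float32)*1000);print(rc,cv2.boxPoints(rc))
red=((hsv[...,0]<8)|(hsv[...,0]>172))&(hsv[...,1]>150)&(hsv[...,2]>60);red[:,:300]=0;red[:,345:]=0;red[:165]=0;red[:195:][195:]=0;red[195:]=0
print("red",np.round(C[red],3)[::4])
E
```

```text
bench z -0.0003679404251724083 [4.10169244e-01 2.37246494e-01 2.74203979e-04] [ 0.69045529 -0.19073143 -0.00486581]
[[     0      0    512    384 194971]
 [   267    138     59     39   1065]
 [   300    148      1      1      1]
 [   299    150      1      1      1]
 [   266    159      1      1      1]
 [   265    162      1      1      1]
 [   264    165      1      1      1]
 [   262    167      5      9     17]
 [   276    169      1      1      1]
 [   273    172     30     16    244]
 [   302    175      2      4      6]
 [   260    178      1      1      1]
 [   258    183      3      6     10]
 [   270    183     47     21    274]
 [   271    186      1      1      1]
 [   300    189      1      1      1]
 [   328    191      1      1      1]
 [   329    192      2      2      2]
 [   274    196      1      1      1]
 [   332    196      1      1      1]
 [   329    198      3      2      3]
 [   333    199      1      1      1]
 [   295    201      1      1      1]
 [   297    201      1      1      1]
 [   339    202      1      1      1]]
plane [-0.08387009  0.02485753  0.07196623] 1378 0.002488552904936138
((573.2601318359375, -74.89736938476562), (252.74786376953125, 176.74658203125), 76.24879455566406) [[ 457.37997  -176.64217 ]
 [ 629.06055  -218.65594 ]
 [ 689.14026    26.847427]
 [ 517.4597     68.861206]]
red [[ 0.542 -0.115  0.162]
 [ 0.54  -0.125  0.175]
 [ 0.543 -0.104  0.141]
 [ 0.54  -0.113  0.162]
 [ 0.537 -0.121  0.179]
 [ 0.538 -0.133  0.173]
 [ 0.54  -0.096  0.139]
 [ 0.538 -0.106  0.151]
 [ 0.537 -0.116  0.162]
 [ 0.535 -0.125  0.176]
 [ 0.54  -0.09   0.123]
 [ 0.537 -0.099  0.14 ]
 [ 0.535 -0.108  0.154]
 [ 0.533 -0.118  0.166]
 [ 0.532 -0.127  0.176]
 [ 0.536 -0.092  0.131]
 [ 0.534 -0.102  0.143]
 [ 0.533 -0.111  0.153]
 [ 0.531 -0.12   0.167]
 [ 0.53  -0.13   0.173]
 [ 0.533 -0.095  0.13 ]
 [ 0.532 -0.105  0.139]
 [ 0.53  -0.114  0.151]
 [ 0.528 -0.126  0.164]]
```

View pics/c1.png

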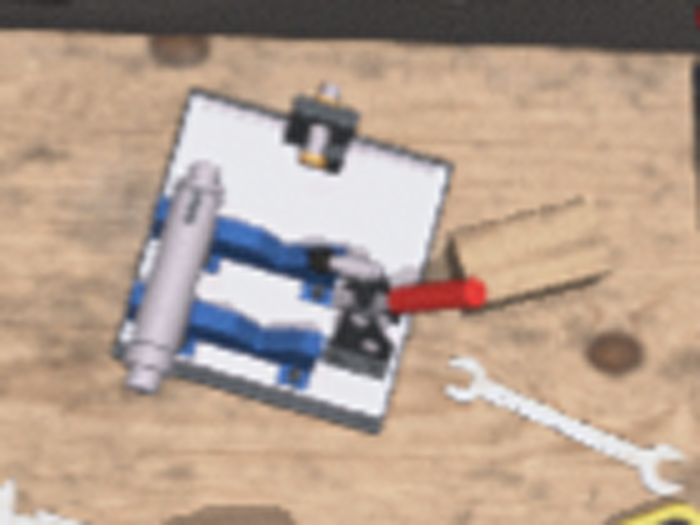

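View pics/c2.png

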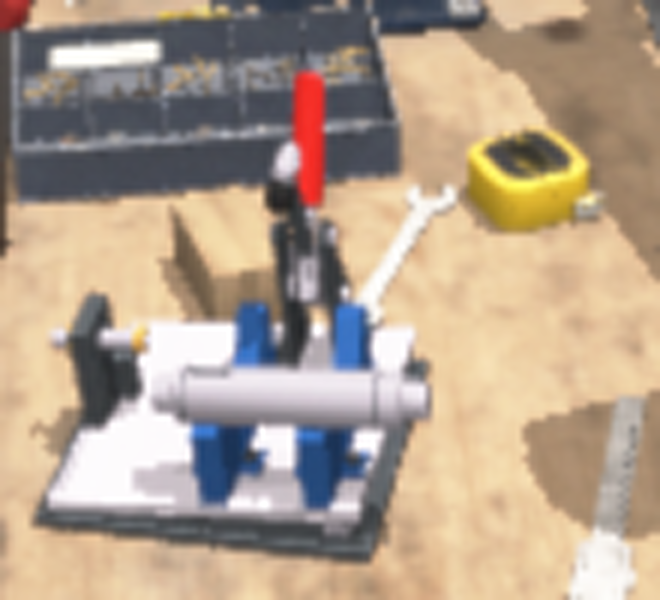

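The crops show the top plate corners at about (192,90), (452,162), (385,412) and (118,348) in c1. The handle end is at (478,293) in c1 and (311,90) in c2. The shaft ends are at (207,165) and (143,380) in c1, and at (160,390) and (428,397) in c2.

```bash
cat > fit.py <<'E'
from h import *
from scipy.optimize import least_squares
def T(p):
    r=R.from_euler('z',p[2])*R.from_euler('y',np.deg2rad(5))
    return r,np.array([p[0],p[1],.027])
if __name__=="__main__":
    tp=lambda u,v:((u+.5)/5-.5+235,(v+.5)/5-.5+120); sd=lambda u,v:((u+.5)/6-.5+190,(v+.5)/6-.5+140)
    pts=[("top",(117,80,0),tp(192,90),1),("top",(117,-84,0),tp(452,162),1),("top",(-47,-84,0),tp(385,412),.6),("top",(-47,80,0),tp(118,348),.6),
    ("top",(0,-99.5,139.9),tp(476,293),1),("side",(0,-99.5,139.9),sd(310,88),1),
    ("top",("s",70,59,54),tp(206,167),1),("top",("s",-70,59,54),tp(143,381),1),("side",("s",70,59,54),sd(160,390),1),("side",("s",-70,59,54),sd(426,397),1),
    ("side",(117,80,0),sd(40,512),1)]
    def f(p):
        r,t=T(p);o=[]
        for n,q,px,w in pts:
            q=np.array(q if q[0]!="s" else (q[1]+p[3]*1000,q[2],q[3]))/1000
            o.append(w*(proj(n,r.apply(q)+t)[0]-px))
        return np.ravel(o)
    S=least_squares(f,[.56,-.06,-.28,-.017],loss="soft_l1")
    print(S.x,np.rad2deg(S.x[2]));print(f(S.x).reshape(-1,2).round(1)); np.save("pose.npy",S.x)
    r,t=T(S.x)
    # shaft depth check
    z=np.load("top0.npz");Q=r.inv().apply(cloud("top",z["p"],z["d"])[150:200,250:300].reshape(-1,3)-t)*1000
    s=Q[(abs(Q[:,0]+17)<55)&(abs(Q[:,1]-59)<25)&(Q[:,2]>52)]
    print("shaft cloud",s.mean(0),np.median(s,0),np.percentile(s[:,2],90),len(s), np.polyfit(s[:,0],s[:,1],1))
    for n,q in dict(shaftc=(S.x[3]*1e3,59,54),seat=(0,0,45),grip=(0,-99.5,139.9),gripclosed=(0,-63-112*np.cos(np.deg2rad(14)),34+112*np.sin(np.deg2rad(14)))).items(): print(n,r.apply(np.array(q)/1e3)+t)
    print("bearing",np.round(r.as_matrix(),3))
E
python3 fit.py
```

```text
[ 0.55097504 -0.028272   -0.25062596 -0.01469837] -14.35980995816327
[[ 0.5  0.5]
 [-0.4  0.5]
 [ 0.   0.3]
 [ 0.6 -1. ]
 [-1.2 -0.8]
 [-0.9  0.3]
 [ 0.3 -0.1]
 [ 0.2  1.6]
 [-1.1  0.5]
 [ 0.1  0.5]
 [ 0.7 -2.1]]
shaft cloud [-17.98184382  61.30337582  64.06094224] [-18.10178593  61.33383545  64.32784423] 69.21534094108735 365 [-8.18856726e-03  6.11561303e+01]
shaftc [0.55598206 0.03134892 0.08207556]
seat [ 0.55477452 -0.0292447   0.07182876]
grip [ 0.53811015 -0.12768737  0.16636764]
gripclosed [ 0.51355676 -0.1959022   0.08786277]
bearing [[ 0.965  0.248  0.084]
 [-0.247  0.969 -0.022]
 [-0.087  0.     0.996]]
```

```bash
cat > go.py <<'E'
# usage: go.py orient x y z [x y z ...]  (cradle mm) -> rows relative to current tool pose
import sys; from h import *; from fit import T
p=np.load("pose.npy"); r,t=T(p); s=manip.state(); c=rot(s["tool_rot"])
M=r.as_matrix(); X,Y,Z=M.T
def ori(k):
    y={"X":X,"-X":-X,"Y":Y,"-Y":-Y}[k]; return R.from_matrix(np.c_[np.cross(y,-Z),y,-Z])
print("t %.2f w %.2f F(cradle)"%(s["time"],s["gripper_width"]),r.inv().apply(s["contact_force"]).round(1),"tcp",(r.inv().apply(s["tool_pos"]-t)*1e3).round(1),"gf",round(float(s["grasp_force"]),1))
if len(sys.argv)>1:
    o=ori(sys.argv[1]); 
    for q in np.array(sys.argv[2:],float).reshape(-1,3):
        g=r.apply(q/1e3)+t
        print((c.inv().apply(g-s["tool_pos"])*1e3).round(1),np.rad2deg((c.inv()*o).as_rotvec()).round(2))
    print("tool axes in cradle\n",(r.inv()*c).as_matrix().round(3))
E
python3 go.py X -15 105 200 -15 105 110
python3 - <<'E'
from h import *
s=manip.state();c=rot(s["tool_rot"]);print(c.inv().apply([0,0,.07]))
E
```

```text
t 0.10 w 1.00 F(cradle) [-0.7 -0.1  0.7] tcp [-174.8 -602.3  188.6] gf 0.0
[ 560.4 -460.4    3.6] [  4.55  -2.34 -52.12]
[ 554.2 -465.    93.3] [  4.55  -2.34 -52.12]
tool axes in cradle
 [[ 0.787  0.611  0.086]
 [ 0.613 -0.79   0.002]
 [ 0.069  0.052 -0.996]]
[ 1.63566547e-05 -1.32724709e-04 -6.99998723e-02]
```

play_rows(
  steps=[
    [[0,0,-40,0,0,0],[0,0,-70,0,0,-5],[560,-460,-60,4.55,-2.34,-52.1],[560,-460,-60,4.55,-2.34,-52.1],[560,-460,-60,4.55,-2.34,-52.1],[560,-460,-60,4.55,-2.34,-52.1],[560,-460,-60,4.55,-2.34,-52.1],[560,-460,-60,4.55,-2.34,-52.1],[560,-460,-60,4.55,-2.34,-52.1],[560,-460,-60,4.55,-2.34,-52.1],[560,-460,-60,4.55,-2.34,-52.1],[560,-460,-60,4.55,-2.34,-52.1]],
  ],
  claw=0,
)

```text
time: 1.1
tool_pos: [0.4392, -0.2003, 0.2951]
tool_rot: [-0.034, 0.789, 0.612, -0.027]
contact_force: [1.1, 0.1, -0.0]
gripper_width: 0.502
grasp_force: 0.0
```

```bash
python3 go.py X -15 105 200 -15 105 110
```

```text
t 1.10 w 0.50 F(cradle) [1.  0.4 0. ] tcp [ -88.7 -194.4  261.4] gf 0.0
[299.5  73.5  61. ] [ 0.04  0.09 -0.04]
[299.6  73.4 151. ] [ 0.04  0.09 -0.04]
tool axes in cradle
 [[ 0.001  1.     0.001]
 [ 1.    -0.001 -0.002]
 [-0.002  0.001 -1.   ]]
```

play_rows(
  steps=[
    [[300,73,0,0,0,0],[300,73,0,0,0,0],[300,73,0,0,0,0],[300,73,0,0,0,0],[300,73,0,0,0,0],[300,73,0,0,0,0],[300,73,0,0,0,0],[300,73,0,0,0,0],[300,73,61,0,0,0],[300,73,130,0,0,0],[300,73,151,0,0,0],[300,73,151,0,0,0]],
  ],
)

```text
time: 2.1
tool_pos: [0.5682, 0.0735, 0.1328]
tool_rot: [-0.036, 0.789, 0.613, -0.03]
contact_force: [-0.1, 0.9, -1.3]
gripper_width: 0.502
grasp_force: 0.0
```

```bash
python3 go.py X -15 100 48
python3 - <<'E'
from h import *
p,d=vision.grab_frame("top");a=cv2.resize(p[120:225,235:375],None,fx=3,fy=3,interpolation=2)
q,_=vision.grab_frame("side");b=cv2.resize(q[140:245,190:330],None,fx=4,fy=4,interpolation=2)
cv2.imwrite("pics/m1.png",b);np.savez("side1.npz",p=q,d=_)
E
```

```text
t 2.10 w 0.50 F(cradle) [-0.2  0.8 -1.3] tcp [-17.8 102.9 104.7] gf 0.0
[-2.7  3.1 56.7] [-0.32  0.2  -0.  ]
tool axes in cradle
 [[-0.     1.    -0.006]
 [ 1.    -0.    -0.003]
 [-0.003 -0.006 -1.   ]]
```

View pics/m1.png

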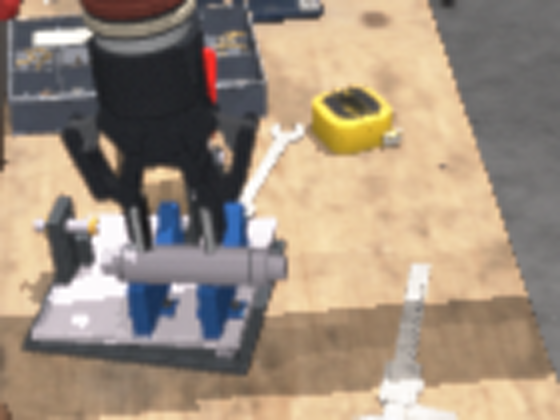

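The side crop shows the two fingers at about (138,245) and (210,245), hovering above and outside the shaft. That matches the plan, so I'll descend.

play_rows(
  steps=[
    [[-2.7,3.1,25,0,0,0],[-2.7,3.1,45,0,0,0],[-2.7,3.1,54,-0.3,0.2,0],[-2.7,3.1,56.7,-0.3,0.2,0],[-2.7,3.1,56.7,-0.3,0.2,0],[-2.7,3.1,56.7,-0.3,0.2,0]],
  ],
)

```text
time: 2.7
tool_pos: [0.5701, 0.0708, 0.0836]
tool_rot: [-0.032, 0.79, 0.612, -0.023]
contact_force: [0.4, 0.4, -0.5]
gripper_width: 0.501
grasp_force: 0.0
```

```bash
python3 go.py X -15 86 48 -15 60 48 -15 40 49
```

```text
t 2.70 w 0.50 F(cradle) [ 0.3  0.5 -0.4] tcp [-10.9 100.7  55.9] gf 0.0
[-14.8  -4.2   7.8] [ 0.53 -0.14 -0.03]
[-40.8  -4.1   7.7] [ 0.53 -0.14 -0.03]
[-60.8  -4.1   6.7] [ 0.53 -0.14 -0.03]
tool axes in cradle
 [[ 0.     1.     0.009]
 [ 1.    -0.     0.003]
 [ 0.003  0.009 -1.   ]]
```

play_rows(
  steps=[
    [[0,0,0,0,0,0],[0,0,0,0,0,0],[0,0,0,0,0,0],[0,0,0,0,0,0]],
  ],
)

```text
time: 3.03
tool_pos: [0.5692, 0.0708, 0.0822]
tool_rot: [-0.032, 0.789, 0.612, -0.024]
contact_force: [-0.7, 0.1, 0.5]
gripper_width: 0.499
grasp_force: 0.0
```

```bash
python3 go.py X -15 86 48 -15 60 48 -15 40 49
```

```text
t 3.03 w 0.50 F(cradle) [-0.7 -0.1  0.4] tcp [-11.7 100.5  54.4] gf 0.0
[-14.5  -3.3   6.4] [ 0.42 -0.12 -0.03]
[-40.5  -3.3   6.3] [ 0.42 -0.12 -0.03]
[-60.5  -3.3   5.3] [ 0.42 -0.12 -0.03]
tool axes in cradle
 [[ 0.001  1.     0.007]
 [ 1.    -0.001  0.002]
 [ 0.002  0.007 -1.   ]]
```

play_rows(
  steps=[
    [[-4,-3,6,0,0,0],[-8,-3,6,0,0,0],[-11,-3,6,0,0,0],[-13,-3,6,0,0,0],[-15,-3,6,0,0,0],[-17,-3,6,0,0,0],[-19,-3,6,0,0,0],[-21,-3,6,0,0,0],[-23,-3,6,0,0,0],[-25,-3,6,0,0,0],[-27,-3,6,0,0,0],[-29,-3,6,0,0,0]],
  ],
)

```text
time: 4.03
tool_pos: [0.5582, 0.0435, 0.0758]
tool_rot: [-0.033, 0.789, 0.612, -0.024]
contact_force: [0.7, 1.1, 1.5]
gripper_width: 0.502
grasp_force: 0.7
```

```bash
python3 go.py X -15 60 48 -15 40 49
```

```text
t 4.03 w 0.50 F(cradle) [0.3 1.2 1.5] tcp [-15.   71.3  47.6] gf 0.7
[-11.3   0.1  -0.4] [ 0.36 -0.11 -0.03]
[-31.3   0.1  -1.4] [ 0.36 -0.11 -0.03]
tool axes in cradle
 [[ 0.     1.     0.006]
 [ 1.    -0.001  0.002]
 [ 0.002  0.006 -1.   ]]
```

play_rows(
  steps=[
    [[-2.5,0,0,0,0,0],[-5,0,0,0,0,0],[-7.5,0,0,0,0,0],[-10,0,0,0,0,0],[-12.5,0,0,0,0,0],[-15,0,-1,0,0,0],[-17.5,0,-1,0,0,0],[-20,0,-1,0,0,0],[-22.5,0,-1,0,0,0],[-25,0,-1,0,0,0],[-27,0,-1,0,0,0],[-29,0,-1,0,0,0]],
  ],
)

```text
time: 5.03
tool_pos: [0.5508, 0.015, 0.0765]
tool_rot: [-0.032, 0.789, 0.612, -0.025]
contact_force: [0.8, 0.4, -0.8]
gripper_width: 0.499
grasp_force: 0.0
```

```bash
python3 go.py X -15 40 49
```

```text
t 5.03 w 0.50 F(cradle) [ 0.8  0.6 -0.7] tcp [-15.1  41.9  48.4] gf 0.0
[-1.9  0.2 -0.6] [ 0.34 -0.06 -0.03]
tool axes in cradle
 [[ 0.     1.     0.006]
 [ 1.    -0.     0.001]
 [ 0.001  0.006 -1.   ]]
```

Force and pad load have dropped, so I'll check whether it rolled over, nudging 3 mm further first and then looking.

play_rows(
  steps=[
    [[-2,0,-1,0,0,0],[-3,0,-1,0,0,0],[-3,0,-1,0,0,0],[5,0,-1,0,0,0],[15,0,-1,0,0,0],[25,0,-20,0,0,0],[25,0,-60,0,0,0],[25,0,-100,0,0,0],[25,0,-110,0,0,0]],
  ],
)

```text
time: 5.78
tool_pos: [0.5698, 0.0383, 0.194]
tool_rot: [-0.029, 0.789, 0.613, -0.02]
contact_force: [-0.1, 0.3, 1.2]
gripper_width: 0.504
grasp_force: 0.0
```

```bash
python3 go.py -Y -130 20 150
python3 - <<'E'
from h import *
q,d=vision.grab_frame("side");b=cv2.resize(q[140:245,190:330],None,fx=4,fy=4,interpolation=2)
cv2.imwrite("pics/m2.png",b);np.savez("side2.npz",p=q,d=d)
E
```

```text
t 5.78 w 0.50 F(cradle) [-0.3  0.2  1.2] tcp [-12.9  69.2 166.5] gf 0.0
[ -49.1 -117.5   14.3] [ 0.6  -0.96 90.05]
tool axes in cradle
 [[-0.001  1.     0.017]
 [ 1.     0.001  0.004]
 [ 0.004  0.017 -1.   ]]
```

View pics/m2.png

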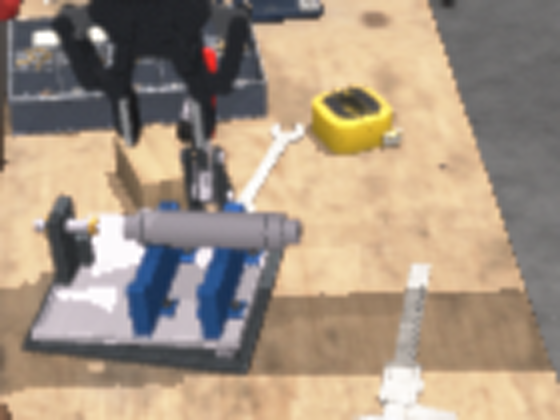

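The shaft now lies in the vee, with its uphill end at about (298,230) in the 4x crop.

```bash
python3 - <<'E'
from h import *; from fit import T
r,t=T(np.load("pose.npy"))
for s in(-25,-20,-15,-10): print(s,proj("side",r.apply(np.array([[s-70,0,45],[s+70,0,45]])/1e3)+t).round(1).tolist())
print(manip.state()["joint_pos"].round(2))
E
python3 go.py Y -125 20 160 -125 0 38; python3 go.py -Y -125 20 160 -125 0 38
```

```text
-25 [[267.4, 197.4], [223.5, 196.5]]
-20 [[265.8, 197.4], [222.0, 196.5]]
-15 [[264.2, 197.4], [220.5, 196.5]]
-10 [[262.6, 197.3], [219.0, 196.4]]
[-0.07 -0.01  1.74  0.02  1.48  0.18]
t 5.83 w 0.50 F(cradle) [1.1 0.3 1.7] tcp [-12.6  69.1 166.6] gf 0.0
[ -49.  -112.6    4.4] [  1.01   0.63 -89.95]
[ -69.5 -114.8  126.3] [  1.01   0.63 -89.95]
tool axes in cradle
 [[-0.001  1.     0.018]
 [ 1.     0.001  0.004]
 [ 0.004  0.018 -1.   ]]
t 5.83 w 0.50 F(cradle) [1.1 0.3 1.7] tcp [-12.6  69.1 166.6] gf 0.0
[ -49.  -112.6    4.4] [ 0.63 -1.01 90.04]
[ -69.5 -114.8  126.3] [ 0.63 -1.01 90.04]
tool axes in cradle
 [[-0.001  1.     0.018]
 [ 1.     0.001  0.004]
 [ 0.004  0.018 -1.   ]]
```

play_rows(
  steps=[
    [[-10,-30,0,0,0,7],[-20,-60,0,0,0,14],[-40,-95,0,0,0,21],[-49,-112,0,0,0,28],[-49,-112,0,0,0,35],[-49,-112,0,0,0,42],[-49,-112,0,0,0,49],[-49,-112,0,0,0,56],[-49,-112,0,0,0,63],[-49,-112,0,0,0,70],[-49,-112,0,0,0,77],[-49,-112,0,0,0,84]],
  ],
  claw=-1,
)

```text
time: 6.83
tool_pos: [0.4453, 0.0184, 0.1945]
tool_rot: [-0.008, 0.996, -0.076, -0.04]
contact_force: [-0.5, 0.4, 0.2]
gripper_width: -0.003
grasp_force: 0.0
```

play_rows(
  steps=[
    [[0,0,0,0,0,6],[0,0,0,0,0,6],[0,0,0,0,0,6],[0,0,0,0,0,6]],
  ],
)

```text
time: 7.17
tool_pos: [0.4454, 0.018, 0.1949]
tool_rot: [-0.006, 0.991, -0.124, -0.04]
contact_force: [0.6, -0.4, 0.2]
gripper_width: 0.002
grasp_force: 0.0
```

```bash
python3 go.py -Y -125 0 40 -105 0 40
```

```text
t 7.17 w 0.00 F(cradle) [ 0.7 -0.2  0.3] tcp [-127.9   18.6  157.4] gf 0.0
[  2.2  18.8 117.4] [-0.1  -0.32  0.12]
[ 22.2  18.9 117.5] [-0.1  -0.32  0.12]
tool axes in cradle
 [[ 1.     0.002  0.006]
 [ 0.002 -1.     0.002]
 [ 0.006 -0.002 -1.   ]]
```

play_rows(
  steps=[
    [[2,19,30,0,0,0],[2,19,60,0,0,0],[2,19,90,0,0,0],[2,19,110,0,0,0],[5,19,117,0,-0.3,0],[10,19,117,0,-0.3,0],[14,19,117,0,-0.3,0],[17,19,117,0,-0.3,0],[17,19,117,0,-0.3,0],[17,19,117,0,-0.3,0],[17,19,117,0,-0.3,0]],
  ],
)

```text
time: 8.08
tool_pos: [0.4489, -0.0026, 0.0783]
tool_rot: [-0.006, 0.991, -0.125, -0.042]
contact_force: [0.7, -0.2, -0.1]
gripper_width: -0.003
grasp_force: 0.0
```

```bash
python3 go.py -Y -105 0 40
```

```text
t 8.08 w -0.00 F(cradle) [ 0.7 -0.  -0.1] tcp [-109.4   -0.4   42. ] gf 0.0
[ 4.4 -0.4  2. ] [-0.11 -0.15 -0.02]
tool axes in cradle
 [[ 1.    -0.     0.003]
 [-0.    -1.     0.002]
 [ 0.003 -0.002 -1.   ]]
```

play_rows(
  steps=[
    [[4,0,1,0,0,0],[7,0,1,0,0,0],[10,0,1,0,0,0],[12,0,1,0,0,0],[13.5,0,1,0,0,0],[15,0,1,0,0,0],[16.5,0,1,0,0,0],[18,0,1,0,0,0],[19.5,0,1,0,0,0],[21,0,1,0,0,0],[22.5,0,1,0,0,0],[24,0,1,0,0,0]],
  ],
)

```text
time: 9.08
tool_pos: [0.4711, -0.0084, 0.074]
tool_rot: [-0.006, 0.991, -0.125, -0.043]
contact_force: [-3.0, 0.3, -0.2]
gripper_width: -0.002
grasp_force: 1.9
```

```bash
python3 go.py -Y -81 0 40
python3 - <<'E'
from h import *
q,d=vision.grab_frame("side");p,e=vision.grab_frame("top")
b=cv2.resize(q[180:215,190:280],None,fx=8,fy=8,interpolation=2)
a=cv2.resize(p[135:175,260:340],None,fx=9,fy=7,interpolation=2)[:, :720]
cv2.imwrite("pics/m3.png",np.vstack([b,a]))
E
```

```text
t 9.08 w -0.00 F(cradle) [-3.  -0.5 -0.4] tcp [-86.1  -0.6  39.7] gf 1.9
[ 5.1 -0.6 -0.3] [-0.09 -0.04 -0.03]
tool axes in cradle
 [[ 1.    -0.001  0.001]
 [-0.001 -1.     0.002]
 [ 0.001 -0.002 -1.   ]]
```

View pics/m3.png

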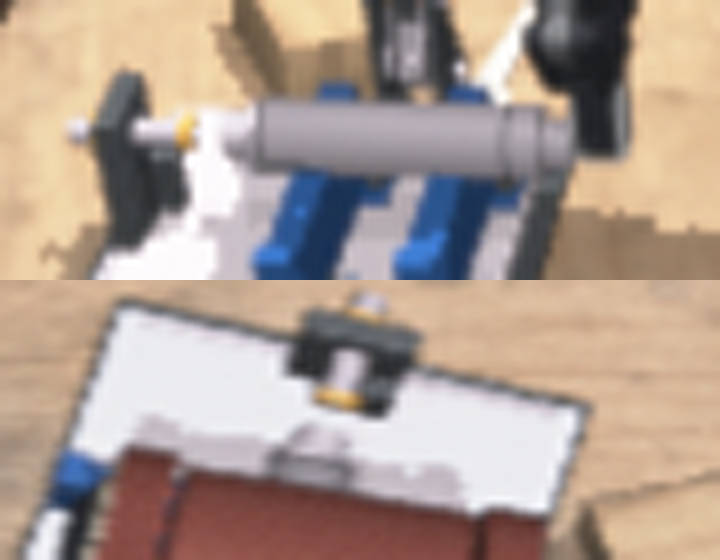

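The side crop shows the brass tip edge at (197,131) and the shaft's journal end at about (222,130), a gap of about 10 mm. I'll advance 6 mm, then feel for the stop.

play_rows(
  steps=[
    [[1,0,0,0,0,0],[2,0,0,0,0,0],[3,0,0,0,0,0],[4,0,0,0,0,0],[4.5,0,0,0,0,0],[5,0,0,0,0,0],[5.5,0,0,0,0,0],[6,0,0,0,0,0]],
  ],
)

```text
time: 9.85
tool_pos: [0.477, -0.0099, 0.0737]
tool_rot: [-0.006, 0.991, -0.125, -0.043]
contact_force: [-3.0, 0.5, -0.5]
gripper_width: -0.0
grasp_force: 1.6
```

```bash
python3 go.py
```

```text
t 9.85 w -0.00 F(cradle) [-2.9 -0.3 -0.7] tcp [-80.   -0.6  39.9] gf 1.6
```

play_rows(
  steps=[
    [[0.5,0,0,0,0,0],[1,0,0,0,0,0]],
  ],
)

```text
time: 10.02
tool_pos: [0.478, -0.0101, 0.0737]
tool_rot: [-0.006, 0.991, -0.125, -0.043]
contact_force: [-4.3, -0.4, -1.2]
gripper_width: 0.003
grasp_force: 1.6
```

```bash
python3 go.py
```

```text
t 10.02 w 0.00 F(cradle) [-4.  -1.4 -1.5] tcp [-79.   -0.5  39.9] gf 1.6
```

play_rows(
  steps=[
    [[0.5,0,0,0,0,0],[1,0,0,0,0,0]],
  ],
)

```text
time: 10.18
tool_pos: [0.479, -0.0104, 0.0736]
tool_rot: [-0.006, 0.991, -0.125, -0.043]
contact_force: [-3.0, 0.2, -0.3]
gripper_width: 0.003
grasp_force: 1.6
```

```bash
python3 go.py
```

```text
t 10.18 w 0.00 F(cradle) [-2.9 -0.6 -0.6] tcp [-78.   -0.5  40. ] gf 1.6
```

play_rows(
  steps=[
    [[0.4,0,0,0,0,0],[0.8,0,0,0,0,0]],
  ],
)

```text
time: 10.35
tool_pos: [0.4798, -0.0106, 0.0735]
tool_rot: [-0.006, 0.991, -0.125, -0.043]
contact_force: [-3.6, 0.2, 0.2]
gripper_width: -0.004
grasp_force: 1.6
```

play_rows(
  steps=[
    [[0.3,0,0,0,0,0],[0.6,0,0,0,0,0]],
  ],
)

```text
time: 10.52
tool_pos: [0.4803, -0.0107, 0.0735]
tool_rot: [-0.006, 0.991, -0.125, -0.043]
contact_force: [-3.6, 0.7, -0.1]
gripper_width: -0.002
grasp_force: 1.6
```

play_rows(
  steps=[
    [[0.25,0,0,0,0,0],[0.5,0,0,0,0,0]],
  ],
)

```text
time: 10.68
tool_pos: [0.4808, -0.0109, 0.0735]
tool_rot: [-0.006, 0.991, -0.125, -0.043]
contact_force: [-4.0, -0.1, 0.1]
gripper_width: -0.005
grasp_force: 1.6
```

```bash
python3 go.py
```

```text
t 10.68 w -0.00 F(cradle) [-3.8 -1.1 -0.3] tcp [-76.1  -0.5  40. ] gf 1.6
```

play_rows(
  steps=[
    [[0.25,0,0,0,0,0],[0.5,0,0,0,0,0]],
  ],
)

```text
time: 10.85
tool_pos: [0.4813, -0.0109, 0.0734]
tool_rot: [-0.006, 0.991, -0.125, -0.043]
contact_force: [-3.5, -0.4, -0.5]
gripper_width: 0.0
grasp_force: 1.6
```

play_rows(
  steps=[
    [[0.25,0,0,0,0,0],[0.5,0,0,0,0,0]],
  ],
)

```text
time: 11.02
tool_pos: [0.4817, -0.0111, 0.0734]
tool_rot: [-0.006, 0.991, -0.125, -0.043]
contact_force: [-4.0, -0.1, 0.4]
gripper_width: 0.004
grasp_force: 1.9
```

play_rows(
  steps=[
    [[0.25,0,0,0,0,0],[0.5,0,0,0,0,0]],
  ],
)

```text
time: 11.18
tool_pos: [0.4821, -0.0112, 0.0733]
tool_rot: [-0.006, 0.991, -0.125, -0.043]
contact_force: [-4.5, -0.3, 0.8]
gripper_width: -0.003
grasp_force: 2.1
```

play_rows(
  steps=[
    [[0.25,0,0,0,0,0],[0.5,0,0,0,0,0]],
  ],
)

```text
time: 11.35
tool_pos: [0.4826, -0.0113, 0.0732]
tool_rot: [-0.006, 0.991, -0.125, -0.043]
contact_force: [-4.7, -0.1, -0.8]
gripper_width: 0.0
grasp_force: 2.1
```

The push has risen by about 1 N, which is the sprung nose, so the rigid tip is about 1 mm ahead.

play_rows(
  steps=[
    [[0.15,0,0,0,0,0],[0.3,0,0,0,0,0]],
  ],
)

```text
time: 11.52
tool_pos: [0.4829, -0.0114, 0.0732]
tool_rot: [-0.006, 0.991, -0.125, -0.043]
contact_force: [-4.4, -1.1, -0.3]
gripper_width: 0.002
grasp_force: 2.1
```

play_rows(
  steps=[
    [[0.15,0,0,0,0,0],[0.3,0,0,0,0,0]],
  ],
)

```text
time: 11.68
tool_pos: [0.4832, -0.0115, 0.0732]
tool_rot: [-0.006, 0.991, -0.125, -0.043]
contact_force: [-4.3, -0.5, -0.1]
gripper_width: -0.002
grasp_force: 2.2
```

play_rows(
  steps=[
    [[0.15,0,0,0,0,0],[0.3,0,0,0,0,0]],
  ],
)

```text
time: 11.85
tool_pos: [0.4835, -0.0116, 0.0732]
tool_rot: [-0.006, 0.991, -0.125, -0.043]
contact_force: [-4.7, -0.3, 0.7]
gripper_width: -0.004
grasp_force: 2.3
```

play_rows(
  steps=[
    [[0.15,0,0,0,0,0],[0.3,0,0,0,0,0]],
  ],
)

```text
time: 12.02
tool_pos: [0.4835, -0.0116, 0.0731]
tool_rot: [-0.006, 0.991, -0.125, -0.043]
contact_force: [-6.3, 0.7, 2.3]
gripper_width: 0.002
grasp_force: 3.0
```

play_rows(
  steps=[
    [[0.15,0,0,0,0,0],[0.2,0,0,0,0,0]],
  ],
)

```text
time: 12.18
tool_pos: [0.4836, -0.0116, 0.0731]
tool_rot: [-0.006, 0.991, -0.125, -0.043]
contact_force: [-7.5, -0.0, 2.2]
gripper_width: 0.002
grasp_force: 3.3
```

play_rows(
  steps=[
    [[0.1,0,0,0,0,0],[0.2,0,0,0,0,0]],
  ],
)

```text
time: 12.35
tool_pos: [0.4835, -0.0116, 0.0731]
tool_rot: [-0.006, 0.991, -0.125, -0.044]
contact_force: [-7.0, 0.2, 3.0]
gripper_width: -0.001
grasp_force: 3.7
```

play_rows(
  steps=[
    [[0.2,0,0,0,0,0],[0.5,0,0,0,0,0]],
  ],
)

```text
time: 12.52
tool_pos: [0.4835, -0.0116, 0.0731]
tool_rot: [-0.006, 0.991, -0.125, -0.044]
contact_force: [-9.4, 0.1, 4.4]
gripper_width: -0.003
grasp_force: 4.9
```

play_rows(
  steps=[
    [[0.2,0,0,0,0,0],[0.5,0,0,0,0,0]],
  ],
)

```text
time: 12.68
tool_pos: [0.4835, -0.0116, 0.073]
tool_rot: [-0.006, 0.991, -0.125, -0.045]
contact_force: [-11.6, 1.7, 6.6]
gripper_width: 0.001
grasp_force: 5.9
```

```bash
python3 go.py
```

```text
t 12.68 w 0.00 F(cradle) [-12.2  -1.2   5.5] tcp [-73.2  -0.6  39.8] gf 5.9
```

play_rows(
  steps=[
    [[0.1,0,-0.3,0,0,0],[0.2,0,-0.6,0,0,0],[0.2,0,-0.6,0,0,0]],
  ],
)

```text
time: 12.93
tool_pos: [0.4835, -0.0116, 0.0731]
tool_rot: [-0.006, 0.991, -0.125, -0.045]
contact_force: [-10.6, 0.4, 3.8]
gripper_width: 0.002
grasp_force: 5.1
```

```bash
python3 go.py
```

```text
t 12.93 w 0.00 F(cradle) [-10.6  -2.3   2.9] tcp [-73.2  -0.6  39.9] gf 5.1
```

play_rows(
  steps=[
    [[0.3,0,-0.2,0,0,0],[0.6,0,-0.4,0,0,0],[0.9,0,-0.5,0,0,0],[0.9,0,-0.5,0,0,0]],
  ],
)

```text
time: 13.27
tool_pos: [0.4835, -0.0116, 0.0731]
tool_rot: [-0.007, 0.991, -0.125, -0.047]
contact_force: [-11.7, 1.9, 3.4]
gripper_width: -0.001
grasp_force: 6.2
```

```bash
python3 go.py
```

```text
t 13.27 w -0.00 F(cradle) [-12.   -1.1   2.4] tcp [-73.2  -0.6  39.9] gf 6.2
```

play_rows(
  steps=[
    [[0.2,0,0,0,0,0],[0.35,0,0,0,0,0],[0.35,0,0,0,0,0]],
  ],
)

```text
time: 13.52
tool_pos: [0.4836, -0.0116, 0.0731]
tool_rot: [-0.007, 0.991, -0.125, -0.047]
contact_force: [-12.9, 1.2, 4.8]
gripper_width: -0.0
grasp_force: 6.9
```

```bash
python3 go.py
```

```text
t 13.52 w -0.00 F(cradle) [-13.2  -2.    3.7] tcp [-73.2  -0.6  39.9] gf 6.9
```

play_rows(
  steps=[
    [[0,0,0,0,0,0],[0,0,0,0,0,0],[0,0,0,0,0,0],[0,0,0,0,0,0],[0,0,0,0,0,0],[0,0,0,0,0,0],[0,0,0,0,0,0]],
  ],
)

```text
time: 14.1
tool_pos: [0.4835, -0.0116, 0.0731]
tool_rot: [-0.007, 0.991, -0.125, -0.047]
contact_force: [-13.0, 1.8, 5.0]
gripper_width: -0.0
grasp_force: 6.9
```

```bash
python3 go.py
```

```text
t 14.10 w -0.00 F(cradle) [-13.4  -1.4   3.9] tcp [-73.2  -0.6  39.9] gf 6.9
```

play_rows(
  steps=[
    [[0,0,0,0,0,0],[0,0,0,0,0,0],[0,0,0,0,0,0],[0,0,0,0,0,0],[0,0,0,0,0,0],[0,0,0,0,0,0],[0,0,0,0,0,0],[0,0,0,0,0,0]],
  ],
)

```text
time: 14.77
tool_pos: [0.4835, -0.0116, 0.0731]
tool_rot: [-0.007, 0.991, -0.125, -0.047]
contact_force: [-13.7, 1.5, 5.2]
gripper_width: 0.0
grasp_force: 6.9
```

```bash
python3 go.py
```

```text
t 14.77 w 0.00 F(cradle) [-14.1  -1.9   4. ] tcp [-73.2  -0.6  39.9] gf 6.9
```

Held for 1.25 s at about 13.6 N, against about 3.3 N to slide. I'll back off, lift and turn.

play_rows(
  steps=[
    [[-1,0,0,0,0,0],[-3,0,0,0,0,0],[-10,0,0,0,0,0],[-25,0,0,0,0,0],[-50,0,-20,0,0,-5],[-50,0,-60,0,0,-12],[-50,0,-100,0,0,-19],[-50,0,-140,0,0,-26],[-50,0,-155,0,0,-33],[-50,0,-155,0,0,-40],[-50,0,-155,0,0,-47],[-50,0,-155,0,0,-54]],
  ],
)

```text
time: 15.77
tool_pos: [0.4527, -0.0036, 0.2347]
tool_rot: [-0.024, 0.939, 0.341, -0.032]
contact_force: [0.2, 0.5, -0.5]
gripper_width: -0.001
grasp_force: 0.0
```

play_rows(
  steps=[
    [[0,0,0,0,0,-7],[0,0,0,0,0,-14],[0,0,0,0,0,-21],[0,0,0,0,0,-28],[0,0,0,0,0,-35],[0,0,0,0,0,-36],[0,0,0,0,0,-36],[0,0,0,0,0,-36]],
  ],
)

```text
time: 16.43
tool_pos: [0.4518, -0.0036, 0.2333]
tool_rot: [-0.034, 0.79, 0.611, -0.025]
contact_force: [0.0, 0.6, 0.2]
gripper_width: 0.0
grasp_force: 0.0
```

```bash
cat > arc.py <<'E'
import numpy as np
def c(th,along=-4,off=8):
    a,b=np.deg2rad([71-th,58-th]); u=lambda a:np.array([-np.cos(a),np.sin(a)]);n=np.array([np.sin(b),np.cos(b)])
    return np.array([-63,34])+112*u(a)+along*u(b)+off*n+[11,0]
if __name__=="__main__":
    for th in range(0,58,3): print(th,c(th,-4,6).round(1),(c(th,-4,6)-c(0,-4,6)).round(1))
E
python3 arc.py; python3 go.py X 0 -65 205 0 -71 143
python3 - <<'E'
from h import *; from fit import T
q,d=vision.grab_frame("side");np.savez("side4.npz",p=q,d=d)
hsv=cv2.cvtColor(q,cv2.COLOR_BGR2HSV)
red=((hsv[...,0]<8)|(hsv[...,0]>172))&(hsv[...,1]>150);red[:145]=0;red[185:]=0;red[:,:225]=0;red[:,260:]=0
yx=np.argwhere(red);print(yx.min(0),yx.max(0),yx[yx[:,0]<yx[:,0].min()+2].mean(0))
r,t=T(np.load("pose.npy"));print(proj("side",r.apply(np.array([[0,-99.5,139.9],[0,-102,143.3],[0,-82,111.6]])/1e3)+t).round(1))
b=cv2.resize(q[140:245,190:330],None,fx=5,fy=5,interpolation=2);cv2.imwrite("pics/m4.png",b)
E
```

```text
0 [-81.3 139.7] [0. 0.]
3 [-86.7 138. ] [-5.5 -1.7]
6 [-92.1 136. ] [-10.9  -3.6]
9 [-97.4 133.8] [-16.2  -5.9]
12 [-102.6  131.3] [-21.3  -8.4]
15 [-107.6  128.5] [-26.4 -11.2]
18 [-112.5  125.5] [-31.2 -14.2]
21 [-117.2  122.2] [-35.9 -17.5]
24 [-121.7  118.6] [-40.5 -21. ]
27 [-126.   114.9] [-44.8 -24.8]
30 [-130.2  110.9] [-48.9 -28.8]
33 [-134.1  106.7] [-52.8 -33. ]
36 [-137.8  102.3] [-56.5 -37.4]
39 [-141.2   97.7] [-60. -42.]
42 [-144.5   93. ] [-63.2 -46.7]
45 [-147.4   88. ] [-66.2 -51.6]
48 [-150.1   83. ] [-68.9 -56.7]
51 [-152.5   77.8] [-71.3 -61.9]
54 [-154.7   72.5] [-73.4 -67.2]
57 [-156.6   67. ] [-75.3 -72.7]
t 16.43 w 0.00 F(cradle) [-0.1  0.6  0.2] tcp [-119.8   -0.7  196.6] gf 0.0
[-64.  120.   -8.1] [ 0.18 -0.12 -0.17]
[-70.1 119.9  53.8] [ 0.18 -0.12 -0.17]
tool axes in cradle
 [[ 0.003  1.     0.003]
 [ 1.    -0.003  0.002]
 [ 0.002  0.003 -1.   ]]
[152 239] [173 243] [152.625 241.   ]
[[240.4 154.6]
 [240.4 153.3]
 [240.3 165.1]]
```

View pics/m4.png

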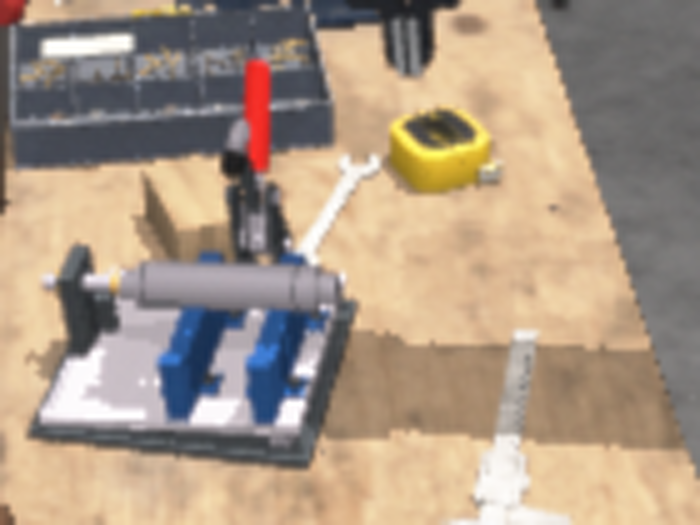

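The shaft is against the brass tip at about (122,282), and the handle's free end is at (258,65), as predicted. I'll move to the handle.

play_rows(
  steps=[
    [[-20,38,-8,0,0,0],[-40,76,-8,0,0,0],[-56,105,-8,0,0,0],[-64,120,-8,0,0,0],[-66,120,10,0,0,0],[-68,120,25,0,0,0],[-69,120,40,0,0,0],[-69,120,50,0,0,0],[-69,120,53,0,0,0],[-69,120,53,0,0,0],[-69,120,53,0,0,0]],
  ],
)

```text
time: 17.4
tool_pos: [0.5459, -0.0989, 0.1702]
tool_rot: [-0.034, 0.789, 0.612, -0.025]
contact_force: [0.2, -0.6, 0.3]
gripper_width: 0.001
grasp_force: 0.0
```

```bash
python3 go.py X 0 -81 140 0 -97 134
```

```text
t 17.40 w 0.00 F(cradle) [ 0.3 -0.5  0.4] tcp [ 1.000e-01 -6.960e+01  1.438e+02] gf 0.0
[-11.4  -0.1   3.7] [ 0.12 -0.1  -0.04]
[-27.4  -0.1   9.7] [ 0.12 -0.1  -0.04]
tool axes in cradle
 [[ 0.001  1.     0.002]
 [ 1.    -0.001  0.002]
 [ 0.002  0.002 -1.   ]]
```

play_rows(
  steps=[
    [[-4,0,2,0,0,0],[-8,0,3.5,0,0,0],[-11.4,0,3.7,0,0,0],[-14,0,4.5,0,0,0],[-16.9,0,5.4,0,0,0],[-19.5,0,6.3,0,0,0],[-22.3,0,7.3,0,0,0],[-25,0,8.4,0,0,0],[-27.6,0,9.6,0,0,0],[-30.2,0,10.8,0,0,0],[-32.7,0,12.1,0,0,0]],
  ],
)

```text
time: 18.32
tool_pos: [0.5364, -0.1306, 0.1573]
tool_rot: [-0.035, 0.789, 0.612, -0.026]
contact_force: [-0.0, -0.5, 1.9]
gripper_width: -0.002
grasp_force: 0.4
```

```bash
python3 go.py X 0 -117 122 0 -130 111
python3 - <<'E'
from h import *; from fit import T
q,d=vision.grab_frame("side");C=cloud("side",q,d);r,t=T(np.load("pose.npy"))
hsv=cv2.cvtColor(q,cv2.COLOR_BGR2HSV)
red=((hsv[...,0]<8)|(hsv[...,0]>172))&(hsv[...,1]>150);red[:145]=0;red[195:]=0;red[:,:225]=0;red[:,260:]=0
P=(r.inv().apply(C[red]-t)*1e3);print(len(P),P[::6].round())
E
```

```text
t 18.32 w -0.00 F(cradle) [-0.  -0.5  1.9] tcp [  -0.2 -102.8  130.8] gf 0.4
[-14.3   0.2   8.7] [ 0.06 -0.1  -0.04]
[-27.3   0.2  19.7] [ 0.06 -0.1  -0.04]
tool axes in cradle
 [[ 0.001  1.     0.001]
 [ 1.    -0.001  0.002]
 [ 0.002  0.001 -1.   ]]
72 [[ -10. -119.  128.]
 [  -2. -106.  124.]
 [  -8. -108.  119.]
 [  -3.  -99.  117.]
 [  -6.  -95.  115.]
 [  -8. -100.  109.]
 [   5.  -95.  104.]
 [  -1.  -85.  106.]
 [  -5.  -81.  105.]
 [  -7.  -85.   99.]
 [  -9.  -86.   94.]
 [   1.  -73.   95.]]
```

The handle is following, so I'll continue along the arc.

play_rows(
  steps=[
    [[-2.6,0,1.4,0,0,0],[-5.1,0,2.8,0,0,0],[-7.5,0,4.3,0,0,0],[-9.9,0,5.8,0,0,0],[-12.3,0,7.5,0,0,0],[-14.6,0,9.1,0,0,0],[-16.9,0,10.9,0,0,0],[-19.1,0,12.6,0,0,0],[-21.3,0,14.5,0,0,0],[-23.5,0,16.4,0,0,0],[-25.6,0,18.4,0,0,0],[-27.6,0,20.4,0,0,0]],
  ],
)

```text
time: 19.37
tool_pos: [0.5278, -0.1568, 0.1368]
tool_rot: [-0.035, 0.789, 0.612, -0.026]
contact_force: [-0.3, 0.5, 0.8]
gripper_width: -0.004
grasp_force: 0.3
```

```bash
python3 go.py X 0 -130.2 110.9
```

```text
t 19.37 w -0.00 F(cradle) [-0.5  0.4  0.8] tcp [  -0.2 -130.2  110.2] gf 0.3
[ 0.   0.2 -0.7] [ 0.06 -0.1  -0.03]
tool axes in cradle
 [[ 0.001  1.     0.001]
 [ 1.    -0.001  0.002]
 [ 0.002  0.001 -1.   ]]
```

play_rows(
  steps=[
    [[-2,0,2.1,0,0,0],[-3.9,0,4.2,0,0,0],[-5.8,0,6.4,0,0,0],[-7.6,0,8.6,0,0,0],[-9.4,0,10.9,0,0,0],[-11.1,0,13.2,0,0,0],[-12.7,0,15.5,0,0,0],[-14.3,0,17.9,0,0,0]],
  ],
)

```text
time: 20.03
tool_pos: [0.523, -0.17, 0.1193]
tool_rot: [-0.035, 0.789, 0.612, -0.026]
contact_force: [-0.3, 1.3, 3.2]
gripper_width: 0.003
grasp_force: 1.6
```

```bash
python3 go.py X 0 -144.5 93 0 -156.6 67
```

```text
t 20.03 w 0.00 F(cradle) [-0.9  1.2  3.1] tcp [-1.000e-01 -1.443e+02  9.260e+01] gf 1.6
[-0.2  0.1 -0.4] [ 0.08 -0.12 -0.03]
[-12.4   0.   25.6] [ 0.08 -0.12 -0.03]
tool axes in cradle
 [[ 0.     1.     0.001]
 [ 1.    -0.     0.002]
 [ 0.002  0.001 -1.   ]]
```

play_rows(
  steps=[
    [[-1.5,0,2.5,0,0,0],[-2.9,0,5,0,0,0],[-4.3,0,7.5,0,0,0],[-5.6,0,10,0,0,0],[-6.8,0,12.6,0,0,0],[-8,0,15.2,0,0,0],[-9.1,0,17.8,0,0,0],[-10.2,0,20.5,0,0,0],[-10.6,0,22,0,0,0],[-10.6,0,22,0,0,0]],
  ],
)

```text
time: 20.87
tool_pos: [0.5179, -0.1796, 0.0965]
tool_rot: [-0.035, 0.789, 0.612, -0.026]
contact_force: [-1.1, 0.3, -0.1]
gripper_width: 0.003
grasp_force: 0.0
```

```bash
python3 go.py
```

```text
t 20.87 w 0.00 F(cradle) [-1.2 -0.  -0.2] tcp [  -0.6 -154.8   69.7] gf 0.0
```

play_rows(
  steps=[
    [[0,0,-5,0,0,0],[0,0,-30,0,0,0],[0,0,-65,0,0,0],[0,0,-105,0,0,0],[0,0,-140,0,0,0],[0,0,-150,0,0,0],[0,0,-150,0,0,0],[0,0,-150,0,0,0]],
  ],
)

```text
time: 21.53
tool_pos: [0.5309, -0.1832, 0.2469]
tool_rot: [-0.034, 0.789, 0.612, -0.025]
contact_force: [-0.7, 0.1, -0.4]
gripper_width: -0.002
grasp_force: 0.0
```

```bash
python3 go.py
python3 - <<'E'
from h import *
q,d=vision.grab_frame("side")
b=cv2.resize(q[140:240,190:310],None,fx=6,fy=6,interpolation=2);cv2.imwrite("pics/m5.png",b)
E
```

```text
t 21.53 w -0.00 F(cradle) [-0.7 -0.1 -0.4] tcp [-2.000e-01 -1.551e+02  2.208e+02] gf 0.0
```

View pics/m5.png

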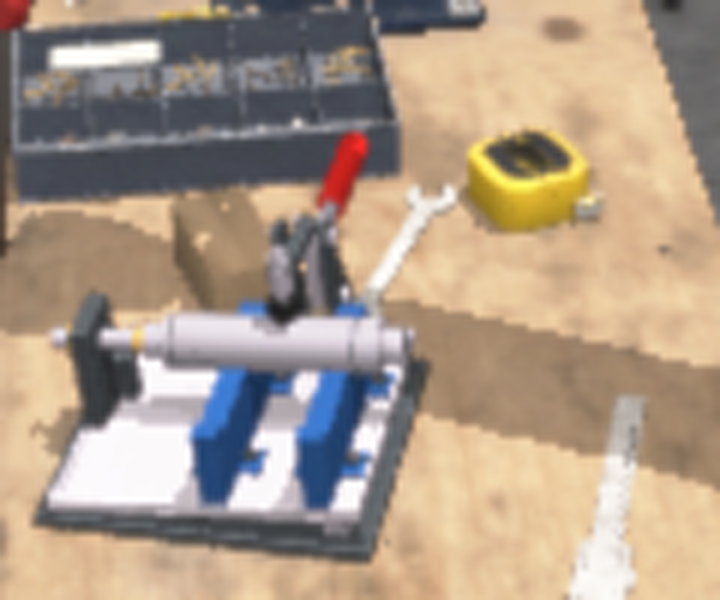

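The handle is down with its end at about (352,145), the pad is on the shaft at (285,310) and the journal is against the brass tip at (143,338). I'll check the handle against its closed position and hand in.

Run:
```python
from h import *; from fit import T
from plant import order
r,t=T(np.load("pose.npy"))
def g(th):
    a=np.deg2rad(71-th); return proj("side",r.apply(np.array([0,-63-112*np.cos(a),34+112*np.sin(a)])/1e3)+t)[0]
m=np.array([190+352/6,140+146/6])
for th in(45,50,57):print(th,g(th).round(1),m.round(1))
if np.linalg.norm(g(57)-m)<2.5: print(order.job_done())
```

```text
45 [246.3 160.2] [248.7 164.3]
50 [246.8 161.9] [248.7 164.3]
57 [247.4 164.6] [248.7 164.3]
the job is handed in; nothing more can be done
None
```

The job is handed in. The shaft rolled into the vee, slid home and was held against the stop at about 13.6 N for 1.25 s (it took about 3.3 N to slide), and the clamp then snapped closed with the shaft still touching the stop; the judge returned no verdict.

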